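# Third hand at the vegetable slicer: hold the julienne insert against its sprung stop

## Task

Fit the julienne insert (the one with the row of small upright teeth, not the plain one) in the vegetable slicer: first draw the slicer's lock slide fully back to its outer end stop, so that its bolt leaves the channel, then lay the insert flat in the channel, teeth end towards the infeed plate, and slide it under the lip of that plate against the sprung stop. Keep pressing it there with a steady push of about 10 newtons (never 20), and finish like that, still holding and pressing it, so that the cook can tighten the two side thumbscrews; leave the plain insert and everything else on the worktop where it is.

Things in the scene. Friction and masses are not known exactly. Their poses are not given: they have to be found in the camera images.
- slicer: White mandoline slicer flat on a clear catch box; fixed. 280 mm long (x = -130 to +150), 110 wide over the rails (y), plus a 40 mm carry handle at its -x end. Origin on the worktop below its centre line; x points along it to the ribbed steel infeed plate, z up. Thumbscrews stick out of both rails at x = -55 mm. The lock housing juts out at -y: x = -11 to +35, y = -54 to -116, top at z = 77 mm.
- channel (a point): Point on the floor of the insert channel, mid-width, at slicer x = -60, z = 66 mm; axes as the slicer's. Open above from slicer x = -130 to +22 mm, 86 mm wide between straight rails up to 8 mm above the floor; above that the rails flare to 98 mm wide at 16 mm (tops at 17 mm). The floor is two side ledges and an outfeed plate (x = -130 to -95) round a window; slick plastic, friction 0.15.
- lip (a point): Middle of the infeed plate's lower front edge, at slicer x = +22, z = 74 mm: 8 mm above the channel floor. The insert's nose slides under it. The plate (top at z = 77 mm) runs on to x = +150 mm.
- stop_bar: Black plastic stop bar across the channel under the infeed plate, 72 mm wide, 6 mm high; axes as the slicer's. Origin: middle of the face that the insert's nose meets, at slicer x = +30, z = 70 mm when relaxed. Sprung: gives along +x by 1 mm per 2 N, no preload (10 N moves it 5 mm), solid after 9 mm.
- lock (a joint): Lock slide, m: 0 = bolt across the channel, 0.024 = drawn back to its outer end stop. Moves along the slicer's -y (outwards), 1.5 N friction, stays where left. Its bolt, a 7 mm steel rod along y at slicer x = +12 mm on the channel floor, reaches 20 mm into the channel at 0 and bars the way to the stop; clear from 0.021 on. Starts at 0 to 0.006.
- lock_grip (a point): Middle of the top of the lock slide's upright grey grip: 28 mm along the slicer's x, 14 mm thick along its y, 24 mm tall, top 105 mm above the worktop. At lock = 0 it is at slicer x = +12, y = -78 mm. Round it nothing is higher than 83 mm.
- julienne: Julienne insert: loose grey plate, 110 mm long (x), 80 wide (y), 5 thick, about 0.13 kg. Origin: centre of its underside; x to its nose, z up. A row of 11 steel teeth, 9 mm tall, stands across it at x = +28 mm. Starts flat on the worktop. When its nose just meets the relaxed stop bar its origin is at slicer x = -25 mm; at a 10 N push, -20 mm. Let go, it is pushed back by the spring.
- julienne_grip (a point): Middle of the top of the julienne insert's upright finger grip near its tail: 12 mm thick (along the insert's x), 44 mm wide (y), from the plate (5 mm) up to 37 mm above the underside, centred 38 mm behind the origin (x = -38 mm).
- plain: Plain slicing insert: same grey plate, size, axes and finger grip as the julienne insert, but with one slanting blade and no teeth. Lies flat on the worktop beside the other; which of the two is on which side varies. Leave it where it is.
- mug: white mug with handle, 92 x 123 x 95 mm; bystander, origin under its middle.
- teaspoon: metal teaspoon, 130 x 27 x 11 mm; bystander, origin under its middle.
- onion: brown onion, 75 mm; bystander, origin under its middle.
- lemon: lemon, 78 x 55 x 56 mm; bystander, origin under its middle.
- pepper_jar: spice jar with dark cap and dark contents, 41 x 105 mm; bystander, origin under its middle.
- spice_jar: spice jar with dark cap, 41 x 105 mm; bystander, origin under its middle.
- low_tin: low food tin, 86 x 40 mm; bystander, origin under its middle.
- tall_tin: tall food tin, 76 x 110 mm; bystander, origin under its middle.
- bowl: striped white bowl, 162 x 78 mm; bystander, origin under its middle.
- mandarin: mandarin, 57 mm; bystander, origin under its middle.
Things that resemble listed ones, but are neither listed nor needed, are in the scene too. Leave any turquoise look-alike of the julienne alone.

How it is judged:
On the way, in this order (a step that is already met when the one before it is completed fails the run):
1. the lock slide is drawn back to its end stop (value of joint lock above 0.022 m), for 0.2 s.
2. the julienne insert lies flat in the channel with its nose under the lip, at the stop (y of julienne in the frame of slicer between -0.005 and 0.005 m and z of julienne in the frame of slicer between 0.063 and 0.069 m and x of julienne_grip in the frame of slicer below -0.04 m and angle between the z axis of julienne and the z axis of slicer, either way round below 0.05 rad and angle between the x axis of julienne and the x axis of slicer, either way round below 0.1 rad and x of julienne in the frame of slicer above -0.029 m), for 0.2 s.
At the end, for the whole second after the job is handed in: Lock slide at its end stop (22 of 24 mm or more); julienne insert flat in the channel (5 mm sideways, 3 mm in height, 0.05 rad tilt, 0.1 rad turn), at rest, its nose pressed on the sprung stop with 5 to 15 N and the fingers on it with 3 N or more, all through the last second (value of joint lock above 0.022 m and y of julienne in the frame of slicer between -0.005 and 0.005 m and z of julienne in the frame of slicer between 0.063 and 0.069 m and x of julienne_grip in the frame of slicer below -0.04 m and angle between the z axis of julienne and the z axis of slicer, either way round below 0.05 rad and angle between the x axis of julienne and the x axis of slicer, either way round below 0.1 rad and contact force between julienne and stop_bar between 5 and 15 N and contact force between the fingers and julienne above 3 N and linear speed of julienne below 0.01 m/s); the arm keeps its last pose, push and grip.
It fails at once if the insert is pressed against the stop with more than 20 N (contact force between julienne and stop_bar above 20 N).
It fails at once if the plain insert is moved by more than 30 mm (distance of plain from where it was at the start of the episode above 0.03 m).
It fails at once if something else on the worktop is moved by more than 40 mm (distance of any of mug, teaspoon, onion, lemon, pepper_jar, spice_jar, low_tin, tall_tin, bowl, mandarin from where it was at the start of the episode above 0.04 m).
It also fails if it takes over 61 s, if anything falls off the work surface, if the arm or the gripper's body presses on something with over 40 N, if the wrist force passes 120 N, or if a joint passes its speed limit or range.

## Robot

A 6-joint arm with a two-finger parallel gripper is mounted at the origin on a cart in front of the work surface, level with it; the furniture and walls round the work are solid. World frame = base frame: x ahead of the robot, y to its left, z up, the work surface at z = 0. Lengths are in m, angles in rad, forces in N, time in s.
With the tool pointing down it reaches from about 0.35 to 0.975 m from the base axis. Payload 4.9 kg.
Tool frame: the origin (TCP) lies midway between the tips of the shut fingers; the grasp point (between the pads) lies 19 mm behind it; z points along the fingers, y is the line along which they close (so a half turn about z gives the same grasp; the last joint's range is limited). The gripper opens to 85 mm and grips with 20 to 120 N. Pads are 22 mm wide; open, the fingers measure 114 mm over their backs; the gripper's body (76 mm by 85 mm) begins 54 mm behind the grasp point. The pads swing forward as they close: fully open they stand 13 mm farther back than shut.
Start: joints at [-1.289, 0.053, 1.613, -0, 1.476, -0.119], TCP at [0.244, -0.575, 0.231] pointing down, gripper open.
Joint ranges: [-3.01, 3.01], [-1.01, 2.22], [0.06, 2.58], [-1.02, 4.17], [0.09, 2.62], [-3.14, 3.14]. Speed limits (rad/s): [2.57, 2.57, 3.14, 3.14, 3.14, 3.14].

## Interface

Orientations are given as [roll, pitch, yaw] about the fixed x, y, z axes, in that order (R = Rz(yaw) Ry(pitch) Rx(roll)).
In Python, from plant import manip gives the robot as it stands.
- The arm moves only by the tool move_arm, never from a script. Its argument "plan" is a list of rows, each a list of 7 numbers: the shift along the tool's x, y, z as a fraction of full scale, then the turn, a rotation vector about the tool's x, y, z as a fraction of full scale, then the opening, from -1 (shut) to 1 (fully open). A call has 1 to 20 rows; each row is the pose to reach, as a shift and turn from the pose commanded when the call began, along the tool's axes at that moment; what a row does not reach only later rows make up. Full scale, the value 1, is 150 mm for a shift and 60 degrees for a turn. A row lasts 1/8 s, in which the tool goes at most 62.5 mm and 10.7 degrees, less where a joint would pass 70% of its speed; a pose out of reach is approached as far as the arm can. A call with a number of a shift or a turn outside -1 to 1 is refused whole. A call with a gripper value outside its range is refused whole. The fingers move at their own pace and stop on an object; "grip_force" is the grip in N (left out, the last holds). Time passes only in rows, so rows that repeat a pose let the fingers close. It gives the time, the measured TCP pose, the force, the opening and the grip force at its end, in the units of the state.
- manip.read_state(): the state, without advancing time (a new reading comes with each control period).
- manip.get_image(name): name is "side" or "top"; returns a dict with "img" (480x640x3 uint8, blue, green, red), "z_map" (480x640 float32, m along the optical axis (not along the pixel's ray), 0 where there is no reading), "fovy" (degrees; the focal length in pixels is half the picture's height over the tangent of half this angle, whatever the lens; pixels are square), "cx", "cy" (the principal point, pixels), "rvec" (rotation vector, rad) and "tvec" (3), from world to camera coordinates, as OpenCV has them. Camera axes: x right, y down, z forward; pixel columns grow to the right and rows downward; lengths in m; the calibration is good to about 2 mm. A picture is of the moment at which its call begins.
- manip.hand_in(): hands the job in; it is judged then, once.
The state is a dict: "time_s": time; "joint_positions": joint angles; "joint_velocities": joint speeds; "joint_torque": joint torques, N m; "position": TCP position; "tool_rot": TCP orientation; "wrist_force": force on the tool from outside, world axes, zero at the start; "ft_torque": the same for the moment, N m; "width": finger opening in m; "grip_force": force on a finger pad.
Only numpy, scipy, OpenCV 4.12 (cv2) and the standard library are available. Lean on these libraries where they do the work, as an engineer would, in place of code of your own. Each camera call takes 0.05 s, during which the arm holds its last target. There are 200 camera calls.

## Working session

There is one attempt and no reset: what is moved stays moved. The work goes in short steps, Python scripts to look and compute and a tool call to move; the robot and the scene stay as the last step left them, time stands still between calls to the robot, and variables do not carry over. Pictures are saved under pics/ and viewed, at most 10 in all, crops included, and the job is handed in when it is done.

Besides the shell and the picture viewer there is one more tool, called by a JSON object that holds its "api" and its "payload", one argument or row to a line. move_arm: Moves the arm, as the interface text tells. Its arguments: {"type":"object","properties":{"plan":{"type":"array"},"grip_force":{"type":"number"}},"required":["plan"]}

```bash
mkdir -p pics; cat > h.py <<'E'
import numpy as np, cv2, pickle
from plant import manip
def grab(tag):
    o={}
    for n in("top","side"):
        d=manip.get_image(n); o[n]=d; cv2.imwrite(f"pics/{tag}_{n}.png",d["img"])
    pickle.dump(o,open(f"pics/{tag}.pkl","wb")); return o
def load(tag): return pickle.load(open(f"pics/{tag}.pkl","rb"))
def cam(d):
    R=cv2.Rodrigues(np.array(d["rvec"],float))[0]; t=np.array(d["tvec"],float).ravel()
    f=d["img"].shape[0]/2/np.tan(np.radians(d["fovy"])/2); return R,t,f
def ray(d,u,v,z):
    R,t,f=cam(d); r=R.T@np.array([(u-d["cx"])/f,(v-d["cy"])/f,1]); c=-R.T@t
    return c+r*(z-c[2])/r[2]
def proj(d,p):
    R,t,f=cam(d); q=R@np.array(p)+t; return f*q[0]/q[2]+d["cx"],f*q[1]/q[2]+d["cy"]
def cloud(d):
    R,t,f=cam(d); z=d["z_map"]; v,u=np.mgrid[:z.shape[0],:z.shape[1]]
    P=np.stack([(u-d["cx"])/f*z,(v-d["cy"])/f*z,z],-1); W=(P-t)@R; W[z==0]=np.nan; return W
E
python3 -c "
from h import *
o=grab('a')
for n in o: R,t,f=cam(o[n]); print(n,-R.T@t,f,R[2])
print(manip.read_state())"
```

```text
top [ 0.33510325 -0.07479614  1.21307595] 439.7444768630125 [ 0.20439356 -0.02488643 -0.9785724 ]
side [ 0.48768384 -1.57645383  1.02473902] 614.1366259035478 [ 0.04992065  0.85158053 -0.52184149]
{'time_s': 0.1, 'joint_positions': array([-1.28899170e+00,  5.33049726e-02,  1.61416614e+00, -4.08492303e-05,
        1.47601832e+00, -1.19021068e-01]), 'joint_velocities': array([ 0.00074333, -0.00097307, -0.00285878,  0.00017605,  0.00069374,
        0.00092887]), 'joint_torque': array([-3.66214626e-04, -3.94900668e+01, -3.71363568e+01, -1.26666696e-04,
        3.88073604e-03,  6.56870824e-06]), 'position': array([ 0.24367866, -0.5749161 ,  0.23017156]), 'tool_rot': array([-3.13970447e+00, -1.84853098e-04,  4.00829424e-01]), 'wrist_force': array([1.15632583, 0.17162146, 0.20392561]), 'ft_torque': array([ 0.00302285, -0.00454314,  0.02180242]), 'grip_force': 0.0, 'width': 0.08510455779040467}
```

View pics/a_top.png

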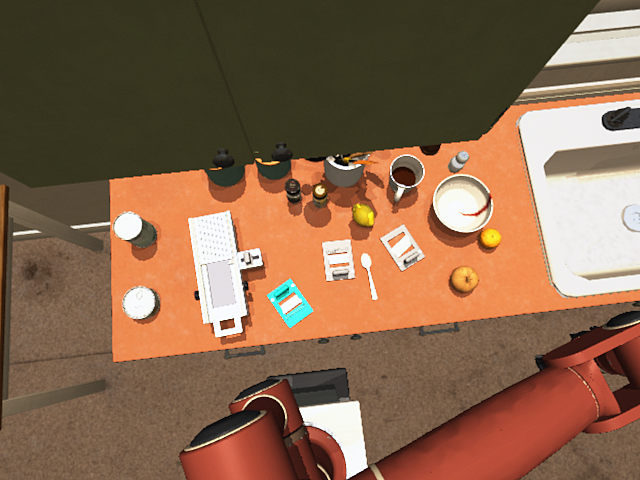

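View pics/a_side.png

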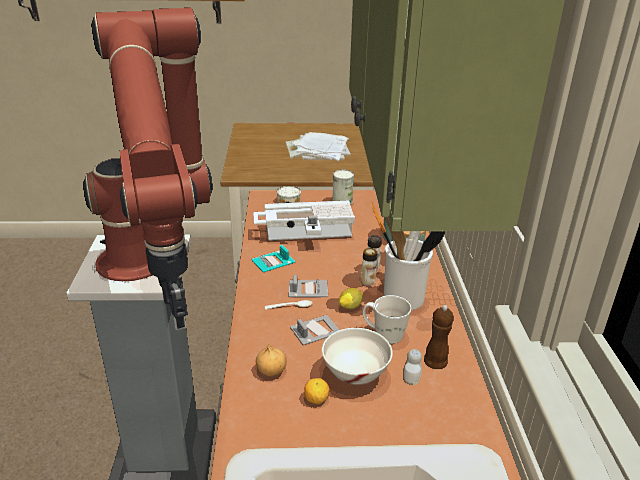

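Top view: the slicer is at about (218,270) with its lock at (250,258). Two grey inserts lie at (338,260) and (403,247), and the turquoise look-alike is at (290,303). I'll enlarge the two grey candidates in both views, and the slicer.

```bash
python3 -c "
from h import *
o=load('a'); t=o['top']['img']; s=o['side']['img']
r=lambda im,x0,y0,x1,y1,w,h: cv2.resize(im[y0:y1,x0:x1],(w,h),interpolation=cv2.INTER_CUBIC)
a=np.hstack([r(t,310,220,430,290,514,300),np.zeros((300,286,3),np.uint8)])
b=np.hstack([r(s,270,265,350,345,300,300),r(t,180,205,280,340,222,300),r(s,245,190,365,250,278,300)])
cv2.imwrite('pics/c.png',np.vstack([a,b]))"
```

```text
(no output)
```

View pics/c.png

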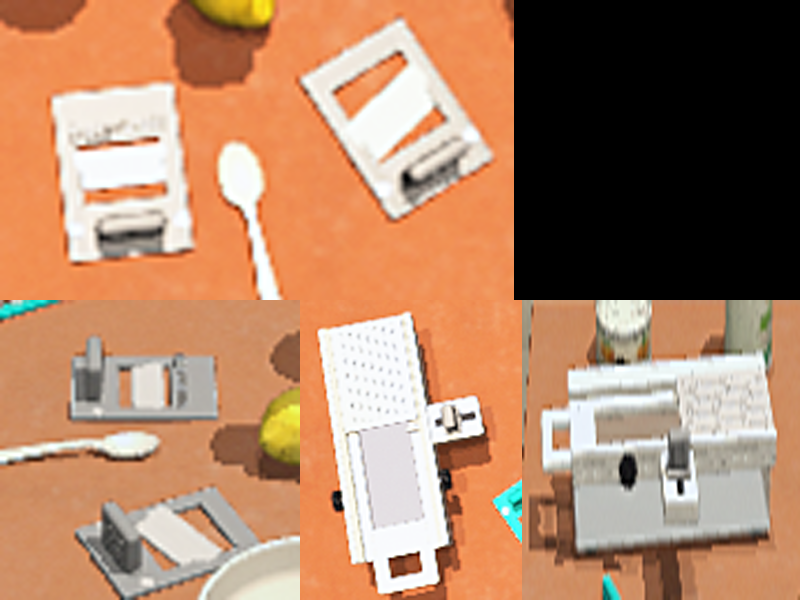

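The insert at top-view (338,260) shows a row of small teeth near its nose, in both views, so it is the julienne. The one at (403,247) has a slanting blade, so it is the plain one. Turquoise (290,303) stays untouched. Next I measure poses.

```bash
python3 -c "
from h import *
o=load('a')
def rect(P,lab):
    r=cv2.minAreaRect((P[:,:2]*1000).astype(np.float32)); print(lab,len(P),r, 'zmed',np.median(P[:,2]))
for n in ('top','side'):
    d=o[n]; W=cloud(d); X,Y,Z=W[...,0],W[...,1],W[...,2]
    v,u=np.mgrid[:480,:640]
    print(n,'table z',np.nanmedian(Z[200:320,260:330]) if n=='top' else np.nanmedian(Z[300:340,250:280]))
    p=np.array([ray(o['top'],338,260,0),ray(o['top'],220,270,.08),ray(o['top'],252,258,.1)])
    if n=='top':print(p)
    # slicer
    m=(abs(X-p[1,0])<.22)&(abs(Y-p[1,1])<.14)&(Z>.07)&(Z<.088); rect(W[m],'slicer all')
    g=(abs(X-p[2,0])<.06)&(abs(Y-p[2,1])<.06)&(Z>.098)&(Z<.115); 
    if g.sum()>3: rect(W[g],'lockgrip'); print(W[g].mean(0))
    g=(abs(X-p[0,0])<.09)&(abs(Y-p[0,1])<.06)&(Z>.028)&(Z<.045)
    if g.sum()>3: rect(W[g],'jgrip'); print(W[g].mean(0))
    hsv=cv2.cvtColor(d['img'],cv2.COLOR_BGR2HSV)
    g=(abs(X-p[0,0])<.09)&(abs(Y-p[0,1])<.06)&(hsv[...,1]<70)&(Z<.02)
    rect(W[g],'jplate')
# slicer contour from colour, top
d=o['top']; hsv=cv2.cvtColor(d['img'],cv2.COLOR_BGR2HSV)
W=cloud(d); m=((hsv[...,1]<60)&(hsv[...,2]>150)).astype(np.uint8); m[:,:180]=0;m[:200]=0;m[340:]=0;m[:,290:]=0
np.save('m.npy',m)
for z in (.077,.083):
  for v in (216,230,240,275,290,310,318):
    c=np.where(m[v])[0]; print(z,v,c.min(),c.max(),ray(d,c.min()-.5,v,z)[:2].round(4),ray(d,c.max()+.5,v,z)[:2].round(4))
"
```

```text
top table z 0.0011917964952533671
[[ 0.52614935 -0.15206376  0.        ]
 [ 0.52230944  0.16051972  0.08      ]
 [ 0.54063489  0.07276671  0.1       ]]
slicer all 3129 ((517.924072265625, 143.24935913085938), (321.1269226074219, 181.31361389160156), 1.116036057472229) zmed 0.0782375830572133
lockgrip 63 ((543.7791137695312, 87.89260864257812), (26.8345947265625, 14.161821365356445), 3.6953444480895996) zmed 0.10493808602338855
[0.54348211 0.0871964  0.10472645]
jgrip 74 ((487.0255126953125, -149.92965698242188), (41.02682113647461, 13.508604049682617), 84.44304656982422) zmed 0.03614180736076564
[ 0.48673831 -0.14996337  0.03598726]
jplate 959 ((527.1630249023438, -152.3619384765625), (81.35794830322266, 111.16915893554688), 89.55482482910156) zmed 0.0055151110869342095
side table z -8.511700723165639e-05
slicer all 1299 ((527.9932250976562, 140.21026611328125), (298.1745910644531, 191.35003662109375), 0.23336465656757355) zmed 0.0770081476636273
lockgrip 37 ((542.8976440429688, 82.85839080810547), (22.912233352661133, 28.358915328979492), 84.37036895751953) zmed 0.10239999901646847

[... 355 characters left out ...]
77 216 200 230 [0.6741 0.2056] [0.6647 0.1234]
0.077 230 190 232 [0.6387 0.2342] [0.6258 0.121 ]
0.077 240 191 234 [0.6113 0.233 ] [0.5981 0.1177]
0.077 275 196 240 [0.517  0.2252] [0.5037 0.1092]
0.077 290 198 273 [0.4775 0.2223] [0.4552 0.0277]
0.077 310 201 289 [0.4257 0.2176] [ 0.3998 -0.0082]
0.077 318 203 282 [0.405  0.2137] [0.3818 0.0115]
0.083 216 200 230 [0.6723 0.2041] [0.663  0.1224]
0.083 230 190 232 [0.6371 0.2326] [0.6242 0.1199]
0.083 240 191 234 [0.6099 0.2314] [0.5967 0.1167]
0.083 275 196 240 [0.516  0.2236] [0.5028 0.1082]
0.083 290 198 273 [0.4768 0.2207] [0.4546 0.0271]
0.083 310 201 289 [0.4252 0.2161] [ 0.3995 -0.0085]
0.083 318 203 282 [0.4046 0.2122] [0.3815 0.0111]
```

```bash
cat > fit.py <<'E'
from h import *
def fit(d,x0=.53,y0=.165,yaw=.08):
    W=cloud(d).reshape(-1,3)
    for it in range(5):
        c,s=np.cos(yaw),np.sin(yaw); P=W-[x0,y0,0]
        x=c*P[:,0]+s*P[:,1]; y=-s*P[:,0]+c*P[:,1]; z=W[:,2]
        m=(z>.072)&(z<.09)&(abs(y)<.066)
        xs=np.arange(-120,145,5)/1000; L=[];H=[]
        for a in xs:
            if -.075<a<-.035: continue
            k=m&(abs(x-a)<.0035)
            if k.sum()<4: continue
            if not -.025<a<.05: L.append((a,y[k].min()))
            H.append((a,y[k].max()))
        L,H=np.array(L),np.array(H)
        def rob(A):
            for _ in range(3):
                p=np.polyfit(A[:,0],A[:,1],1); r=abs(A[:,1]-np.polyval(p,A[:,0])); A=A[r<=max(.002,2*np.median(r))]
            return p
        pl,ph=rob(L),rob(H)
        k=m&(abs(y)<.045)
        ends=[x[k&(abs(y-b)<.004)].max() for b in np.linspace(-.04,.04,9)]
        # rails' -x ends
        e2=[x[m&(abs(y-b)<.003)&(x>-.15)].min() for b in(-.051,.051)]
        dy=(pl[1]+ph[1])/2; dx=np.median(ends)-.15
        yaw+=(pl[0]+ph[0])/2; x0+=c*dx-s*dy; y0+=s*dx+c*dy
    print('slicer',x0,y0,yaw,'slopes',pl[0],ph[0],'width',ph[1]-pl[1],'ends',np.round(ends,4),np.round(e2,4)); return x0,y0,yaw
E
python3 -c "
from fit import *
o=load('a')
for n in('top','side'):
    r=fit(o[n])
    W=cloud(o[n]).reshape(-1,3);c,s=np.cos(r[2]),np.sin(r[2]);P=W-[r[0],r[1],0];x=c*P[:,0]+s*P[:,1]; y=-s*P[:,0]+c*P[:,1]; z=W[:,2]
    g=(abs(x-.012)<.04)&(abs(y+.085)<.04)&(z>.095)&(z<.115); print('lockgrip in slicer',x[g].min(),x[g].max(),y[g].min(),y[g].max())
    for xa in(-.08,-.02): 
        k=(abs(x-xa)<.004)&(abs(y)<.06)&(z>.05); i=np.argsort(y[k]); print(np.round(np.c_[y[k][i],z[k][i]]*1000)[::2].astype(int).tolist())
"
```

```text
slicer 0.5254687756666953 0.16851208885374322 0.08597204064857988 slopes -0.001096310059317032 0.00015024638514734656 width 0.11015986826235515 ends [0.2501 0.2539 0.2588 0.2702 0.1483 0.1486 0.1473 0.15   0.1493] [-0.1305 -0.1304]
lockgrip in slicer -0.0026156554861383706 0.024729959251207186 -0.08918729441820838 -0.07485862849271695
[[-55, 76], [-55, 59], [-54, 82], [-53, 84], [-51, 85], [-50, 82], [-48, 80], [-45, 81], [-44, 75], [-40, 71], [-38, 69], [-37, 64], [-35, 68], [-32, 67], [-32, 67], [32, 64], [33, 67], [34, 63], [35, 68], [38, 67], [39, 66], [41, 67], [43, 72], [43, 81], [44, 76], [45, 79], [46, 76], [47, 84], [50, 82], [51, 80], [52, 82], [53, 83], [55, 83]]
[[-55, 79], [-55, 79], [-54, 87], [-53, 83], [-52, 89], [-50, 81], [-48, 82], [-46, 77], [-44, 75], [-43, 75], [-39, 66], [-37, 66], [-36, 67], [-33, 67], [-32, 68], [-30, 62], [32, 68], [33, 65], [34, 71], [37, 68], [37, 67], [40, 69], [41, 64], [42, 68], [43, 66], [44, 71], [45, 78], [45, 86], [47, 80], [49, 81], [50, 85], [52, 83], [54, 83]]
slicer 0.5225718553218816 0.1633677237760692 0.07940455943090485 slopes -0.0008929192448801807 0.003015086370034872 width 0.11497601935921645 ends [0.1517 0.151  0.1491 0.1499 0.1454 0.1503 0.1484 0.1499 0.1514] [-0.1256 -0.1276]
lockgrip in slicer -0.0007618761415622852 0.02747740731986033 -0.09356990872260364 -0.06908826385079518
[[-60, 79], [-57, 63], [-55, 80], [-54, 58], [-52, 75], [-51, 71], [-49, 80], [-49, 73], [-47, 50], [27, 72], [28, 68], [33, 61], [34, 68], [36, 63], [37, 70], [39, 54], [44, 81], [46, 69], [49, 82], [52, 80], [54, 68], [57, 82]]
[[-60, 73], [-55, 70], [-54, 73], [-52, 58], [-51, 82], [-51, 82], [-49, 60], [-46, 51], [26, 62], [36, 72], [36, 68], [37, 78], [39, 66], [41, 80], [44, 71], [45, 66], [47, 73], [49, 79], [51, 82], [52, 66], [53, 77]]
```

```bash
cat > jf.py <<'E'
from h import *
def jfit(d,cx,cy,z=.005):
    hsv=cv2.cvtColor(d['img'],cv2.COLOR_BGR2HSV); u0,v0=proj(d,(cx,cy,z)); 
    m=(hsv[...,1]<90).astype(np.uint8); v,u=np.mgrid[:480,:640]; m[(abs(u-u0)>26)|(abs(v-v0)>32)]=0
    n,l,st,_=cv2.connectedComponentsWithStats(m); k=1+np.argmax(st[1:,4]); m=(l==k).astype(np.uint8)
    c=max(cv2.findContours(m,0,1)[0],key=len)[:,0]; P=np.array([ray(d,a,b,z)[:2] for a,b in c])
    h=cv2.minAreaRect((P*1000).astype(np.float32)); 
    def e(sel,ax):  # line fit along axis
        A=P[sel]; p=np.polyfit(A[:,ax],A[:,1-ax],1); return p[0]
    x,y=P[:,0],P[:,1]; X0,X1,Y0,Y1=x.min(),x.max(),y.min(),y.max(); mx=(x>X0+.015)&(x<X1-.015); my=(y>Y0+.012)&(y<Y1-.012)
    print('rect',h,'bbox',X0,X1,Y0,Y1)
    print('yaw est', e(mx&(y<cy-.03),0),e(mx&(y>cy+.03),0),-e(my&(x>cx+.045),1))
E
python3 -c "
from jf import *
o=load('a'); jfit(o['top'],.527,-.152)
"
```

```text
rect ((526.9506225585938, -152.18179321289062), (80.73699951171875, 111.25262451171875), 89.59740447998047) bbox 0.4710998384022023 0.5824170286001173 -0.19246621351808518 -0.11157617661055726
yaw est 0.004079783616889906 -0.011771953173049849 0.004827122296385345
```

```bash
cat > go.py <<'E'
import numpy as np
from plant import manip
from scipy.spatial.transform import Rotation as R
def seq(*wps):
    s=manip.read_state(); p=np.array(s['position']); A=R.from_euler('xyz',s['tool_rot'])
    print(s['time_s'],p.round(4),np.round(s['tool_rot'],4),'F',np.round(s['wrist_force'],1),'w',s['width'],s['grip_force'])
    for x,y,z,yaw in wps:
        T=np.array([x,y,z]); B=R.from_euler('xyz',[np.pi,0,yaw])
        print((A.inv().apply(T-p)/.15).round(3),((A.inv()*B).as_rotvec()/np.radians(60)).round(3)); p,A=T,B
E
python3 -c "
from go import *
seq((.38,-.43,.26,1.40),(.45,-.29,.26,1.657),(.5,-.16,.26,1.657),(.52,-.03,.24,1.657),(.5437,.0878,.15,1.657),(.5437,.0878,.08,1.657))"
```

```text
0.1 [ 0.2437 -0.5749  0.2302] [-3.1397e+00 -2.0000e-04  4.0080e-01] F [1.2 0.2 0.2] w 0.08510455779040467 0.0
[ 1.214 -0.535 -0.198] [-0.002 -0.001 -0.954]
[0.999 0.301 0.   ] [ 0.     0.    -0.245]
[0.835 0.407 0.   ] [0. 0. 0.]
[0.852 0.207 0.133] [0. 0. 0.]
[0.769 0.225 0.6  ] [0. 0. 0.]
[ 0.    -0.     0.467] [0. 0. 0.]
```

{"api": "move_arm", "payload": {
  "plan": [
    [0.33, -0.17, -0.1, 0, 0, -0.17, 0.4],
    [0.66, -0.34, -0.2, 0, 0, -0.34, 0.4],
    [1, -0.53, -0.2, 0, 0, -0.51, 0.4],
    [1, -0.53, -0.2, 0, 0, -0.68, 0.4],
    [1, -0.53, -0.2, 0, 0, -0.85, 0.4],
    [1, -0.53, -0.2, 0, 0, -0.95, 0.4],
    [1, -0.53, -0.2, 0, 0, -0.95, 0.4]
  ]
}}

```text
time_s: 0.98
position: [0.3509, -0.4434, 0.2607]
tool_rot: [-3.141, -0.001, 1.395]
wrist_force: [-0.5, -0.3, 0.3]
width: 0.0594
grip_force: 0.0
```

```bash
python3 -c "
from go import *
seq((.42,-.32,.26,1.657),(.47,-.18,.26,1.657),(.51,-.04,.24,1.657),(.5437,.0878,.15,1.657),(.5437,.0878,.08,1.657))"
```

```text
0.975 [ 0.3509 -0.4434  0.2607] [-3.1410e+00 -7.0000e-04  1.3945e+00] F [-0.5 -0.3  0.3] w 0.05943915796867756 0.0
[0.891 0.31  0.005] [-0.    -0.001 -0.251]
[0.901 0.412 0.   ] [0. 0. 0.]
[0.907 0.346 0.133] [0. 0. 0.]
[0.829 0.297 0.6  ] [0. 0. 0.]
[ 0.    -0.     0.467] [0. 0. 0.]
```

{"api": "move_arm", "payload": {
  "plan": [
    [0.3, 0.1, 0, 0, 0, -0.12, 0.4],
    [0.6, 0.2, 0, 0, 0, -0.251, 0.4],
    [0.891, 0.31, 0.005, 0, 0, -0.251, 0.4]
  ]
}}

```text
time_s: 1.35
position: [0.4204, -0.319, 0.2604]
tool_rot: [3.142, -0.0, 1.656]
wrist_force: [0.0, -0.5, -0.2]
width: 0.0594
grip_force: 0.0
```

{"api": "move_arm", "payload": {
  "plan": [
    [0.3, 0.14, 0, 0, 0, 0, 0.4],
    [0.6, 0.27, 0, 0, 0, 0, 0.4],
    [0.9, 0.41, 0, 0, 0, 0, 0.4]
  ]
}}

```text
time_s: 1.72
position: [0.4696, -0.1789, 0.2604]
tool_rot: [3.142, -0.0, 1.656]
wrist_force: [1.2, -0.0, -1.0]
width: 0.0598
grip_force: 0.0
```

{"api": "move_arm", "payload": {
  "plan": [
    [0.3, 0.12, 0.04, 0, 0, 0, 0.4],
    [0.6, 0.24, 0.08, 0, 0, 0, 0.4],
    [0.907, 0.346, 0.133, 0, 0, 0, 0.4],
    [0.907, 0.346, 0.133, 0, 0, 0, 0.4]
  ]
}}

```text
time_s: 2.22
position: [0.509, -0.0377, 0.2395]
tool_rot: [-3.14, -0.001, 1.661]
wrist_force: [0.5, 0.2, 0.9]
width: 0.0596
grip_force: 0.0
```

```bash
python3 -c "
from go import *
seq((.5437,.0878,.15,1.657),(.5437,.0878,.08,1.657))"
```

```text
2.225 [ 0.509  -0.0377  0.2395] [-3.1397e+00 -1.0000e-03  1.6615e+00] F [0.5 0.2 0.9] w 0.059617359868163716 0.0
[0.812 0.307 0.597] [-0.002 -0.001  0.004]
[ 0.    -0.     0.467] [0. 0. 0.]
```

{"api": "move_arm", "payload": {
  "plan": [
    [0.3, 0.12, 0.2, 0, 0, 0, 0.4],
    [0.6, 0.22, 0.4, 0, 0, 0, 0.4],
    [0.812, 0.307, 0.597, 0, 0, 0.004, 0.4],
    [0.812, 0.307, 0.597, 0, 0, 0.004, 0.4]
  ]
}}

```text
time_s: 2.72
position: [0.5427, 0.0857, 0.1478]
tool_rot: [-3.135, -0.0, 1.655]
wrist_force: [-0.1, 0.0, 0.8]
width: 0.0593
grip_force: 0.0
```

```bash
python3 -c "
from go import *
from fit import *
seq((.5437,.0878,.08,1.657))
o=grab('b');d=o['top']
W=cloud(d).reshape(-1,3)
im=np.hstack([cv2.resize(d['img'][200:320,180:310],(433,400)),cv2.resize(o['side']['img'][170:260,250:360],(367,300))[:, :].copy() if 0 else cv2.resize(o['side']['img'][160:260,265:357],(367,400))])
cv2.imwrite('pics/b1.png',im)"
```

```text
2.725 [0.5427 0.0857 0.1478] [-3.1355e+00 -1.0000e-04  1.6551e+00] F [-0.1  0.   0.8] w 0.0592792544282486 0.0
[0.013 0.011 0.452] [-0.006 -0.    -0.002]
```

View pics/b1.png

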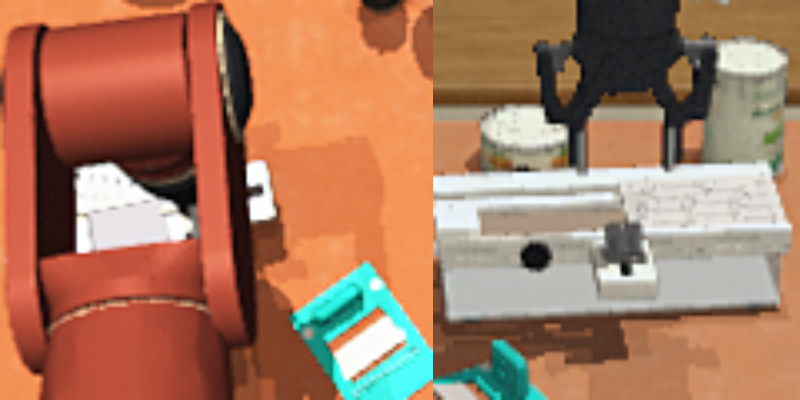

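The side crop shows the fingers at x≈580 and 672, straddling the lock grip (605–645). Descend and grip.

{"api": "move_arm", "payload": {
  "plan": [
    [0.01, 0.01, 0.15, 0, 0, 0, 0.4],
    [0.01, 0.01, 0.3, 0, 0, 0, 0.4],
    [0.01, 0.01, 0.42, 0, 0, 0, 0.4],
    [0.01, 0.01, 0.45, 0, 0, 0, 0.4],
    [0.01, 0.01, 0.45, 0, 0, 0, -0.2],
    [0.01, 0.01, 0.45, 0, 0, 0, -0.6],
    [0.01, 0.01, 0.45, 0, 0, 0, -0.8],
    [0.01, 0.01, 0.45, 0, 0, 0, -0.8],
    [0.01, 0.01, 0.45, 0, 0, 0, -0.8],
    [0.01, 0.01, 0.45, 0, 0, 0, -0.8]
  ],
  "grip_force": 30
}}

```text
time_s: 4.08
position: [0.5439, 0.0863, 0.0847]
tool_rot: [-3.136, 0.001, 1.655]
wrist_force: [-9.6, -2.5, 8.3]
width: 0.0271
grip_force: 31.2
```

{"api": "move_arm", "payload": {
  "plan": [
    [-0.02, 0, -0.02, 0, 0, 0, -0.8],
    [-0.05, 0, -0.02, 0, 0, 0, -0.8],
    [-0.08, 0, -0.02, 0, 0, 0, -0.8],
    [-0.11, 0, -0.02, 0, 0, 0, -0.8],
    [-0.13, 0, -0.02, 0, 0, 0, -0.8],
    [-0.15, 0, -0.02, 0, 0, 0, -0.8],
    [-0.15, 0, -0.02, 0, 0, 0, -0.8],
    [-0.15, 0, -0.02, 0, 0, 0, -0.8]
  ]
}}

```text
time_s: 5.08
position: [0.5455, 0.0665, 0.0849]
tool_rot: [-3.137, -0.006, 1.654]
wrist_force: [-4.7, 9.2, -10.0]
width: 0.0272
grip_force: 31.5
```

{"api": "move_arm", "payload": {
  "plan": [
    [-0.02, 0, 0, 0, 0, 0, -0.8],
    [-0.03, 0, 0, 0, 0, 0, -0.8],
    [-0.03, 0, 0, 0, 0, 0, -0.8]
  ]
}}

```text
time_s: 5.45
position: [0.5456, 0.0663, 0.085]
tool_rot: [-3.137, -0.015, 1.653]
wrist_force: [-6.5, 23.7, -8.9]
width: 0.027
grip_force: 31.5
```

The position holds while the force rises to 24 N, so this is the end stop. Relax, release and lift.

{"api": "move_arm", "payload": {
  "plan": [
    [0.04, 0, 0, 0, 0, 0, -0.8],
    [0.04, 0, 0, 0, 0, 0, 0.2],
    [0.04, 0, 0, 0, 0, 0, 0.2],
    [0.04, 0, 0, 0, 0, 0, 0.2],
    [0.04, 0, -0.2, 0, 0, 0, 0.2],
    [0.04, 0, -0.5, 0, 0, 0, 0.2],
    [0.04, 0, -1, 0, 0, 0, 0.2],
    [0.04, 0, -1, 0, 0, 0, 0.2]
  ]
}}

```text
time_s: 6.45
position: [0.5509, 0.0654, 0.2439]
tool_rot: [3.129, 0.001, 1.654]
wrist_force: [-0.5, 0.1, -0.2]
width: 0.0511
grip_force: 0.0
```

```bash
python3 -c "
from go import *
seq((.52,-.04,.20,1.571),(.488,-.151,.12,1.571),(.488,-.151,.012,1.571))"
```

```text
6.45 [0.5509 0.0654 0.2439] [3.1294e+00 1.3000e-03 1.6538e+00] F [-0.5  0.1 -0.2] w 0.05109227089517439 0.0
[-0.683 -0.267  0.29 ] [0.012 0.001 0.079]
[-0.74  -0.213  0.533] [0. 0. 0.]
[ 0.   -0.    0.72] [0. 0. 0.]
```

{"api": "move_arm", "payload": {
  "plan": [
    [-0.3, -0.1, 0.1, 0, 0, 0.04, 0.2],
    [-0.6, -0.25, 0.2, 0.012, 0, 0.079, 0.2],
    [-0.683, -0.267, 0.29, 0.012, 0, 0.079, 0.2],
    [-0.683, -0.267, 0.29, 0.012, 0, 0.079, 0.2]
  ]
}}

```text
time_s: 6.95
position: [0.5155, -0.0401, 0.1915]
tool_rot: [-3.127, -0.0, 1.57]
wrist_force: [0.2, 0.4, 1.3]
width: 0.0512
grip_force: 0.0
```

{"api": "move_arm", "payload": {
  "plan": [
    [-0.3, -0.1, 0.2, 0, 0, 0, 0.2],
    [-0.6, -0.18, 0.4, 0, 0, 0, 0.2],
    [-0.74, -0.213, 0.533, 0, 0, 0, 0.2],
    [-0.74, -0.213, 0.533, 0, 0, 0, 0.2],
    [-0.74, -0.213, 0.533, 0, 0, 0, 0.2],
    [-0.74, -0.213, 0.533, 0, 0, 0, 0.2]
  ]
}}

```text
time_s: 7.7
position: [0.4846, -0.15, 0.115]
tool_rot: [-3.131, 0.001, 1.573]
wrist_force: [-0.2, -0.2, 0.0]
width: 0.0512
grip_force: 0.0
```

```bash
python3 -c "
from go import *
from fit import *
seq((.488,-.151,.05,1.571),(.488,-.151,.012,1.571))
o=grab('c');d=o['top']; x0,y0,yaw=.5255,.1685,.0857
W=cloud(d).reshape(-1,3);c,s=np.cos(yaw),np.sin(yaw);P=W-[x0,y0,0];x=c*P[:,0]+s*P[:,1]; y=-s*P[:,0]+c*P[:,1]; z=W[:,2]
g=(abs(x-.012)<.04)&(abs(y+.1)<.04)&(z>.098)&(z<.115); print('lockgrip',g.sum(),y[g].min() if g.any() else 0,y[g].max() if g.any() else 0)
im=np.hstack([cv2.resize(d['img'][200:320,180:380],(500,300)),cv2.resize(o['side']['img'][200:340,250:380],(279,300))])
cv2.imwrite('pics/c1.png',im)"
```

```text
7.7 [ 0.4846 -0.15    0.115 ] [-3.1314e+00  1.3000e-03  1.5734e+00] F [-0.2 -0.2  0. ] w 0.0511515461442396 0.0
[-0.006  0.027  0.433] [-0.01   0.001  0.002]
[ 0.    -0.     0.253] [0. 0. 0.]
lockgrip 65 -0.10923652619781359 -0.09344540063308364
```

View pics/c1.png

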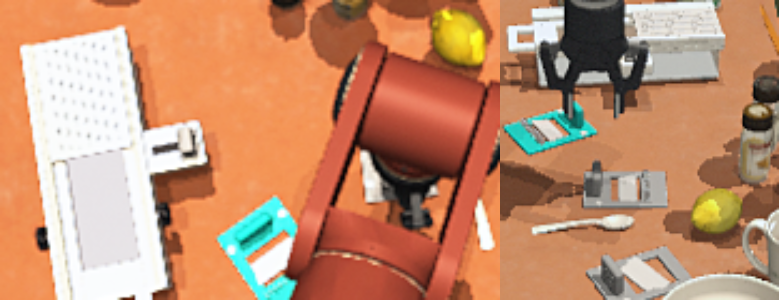

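The lock grip centre now sits at slicer y ≈ -101 mm, so the joint is about 23.5 mm out. The fingers are above the julienne grip; descend and grasp.

{"api": "move_arm", "payload": {
  "plan": [
    [0, 0.027, 0.2, -0.01, 0, 0, 0.2],
    [0, 0.027, 0.4, -0.01, 0, 0, 0.2],
    [0, 0.027, 0.6, -0.01, 0, 0, 0.2],
    [0, 0.027, 0.68, -0.01, 0, 0, 0.2],
    [0, 0.027, 0.68, -0.01, 0, 0, -0.4],
    [0, 0.027, 0.68, -0.01, 0, 0, -0.8],
    [0, 0.027, 0.68, -0.01, 0, 0, -1],
    [0, 0.027, 0.68, -0.01, 0, 0, -1],
    [0, 0.027, 0.68, -0.01, 0, 0, -1],
    [0, 0.027, 0.68, -0.01, 0, 0, -1]
  ],
  "grip_force": 60
}}

```text
time_s: 9.05
position: [0.4875, -0.1514, 0.0133]
tool_rot: [3.141, 0.002, 1.572]
wrist_force: [-0.0, 0.2, 6.7]
width: 0.011
grip_force: 61.2
```

```bash
python3 -c "
from go import *
seq((.4875,-.1514,.16,1.572),(.47,-.02,.22,1.62),(.43,.11,.22,1.6567),(.4278,.1609,.14,1.6567))"
```

```text
9.05 [ 0.4875 -0.1514  0.0133] [3.1409e+00 1.7000e-03 1.5716e+00] F [-0.   0.2  6.7] w 0.010968199641764608 61.16206884384155
[-0.002  0.001 -0.978] [ 0.001  0.002 -0.   ]
[ 0.876 -0.116 -0.4  ] [ 0.     0.    -0.046]
[ 0.879 -0.224 -0.   ] [-0.     0.    -0.035]
[0.339 0.015 0.533] [0. 0. 0.]
```

{"api": "move_arm", "payload": {
  "plan": [
    [0, 0, -0.1, 0, 0, 0, -1],
    [0, 0, -0.4, 0, 0, 0, -1],
    [0, 0, -0.7, 0, 0, 0, -1],
    [0, 0, -0.98, 0, 0, 0, -1],
    [0, 0, -0.98, 0, 0, 0, -1]
  ]
}}

```text
time_s: 9.68
position: [0.4887, -0.1518, 0.1636]
tool_rot: [3.136, 0.004, 1.572]
wrist_force: [0.4, 0.4, -1.3]
width: 0.0111
grip_force: 60.1
```

{"api": "move_arm", "payload": {
  "plan": [
    [0.3, -0.04, -0.15, 0, 0, -0.02, -1],
    [0.6, -0.08, -0.3, 0, 0, -0.046, -1],
    [0.876, -0.116, -0.4, 0, 0, -0.046, -1]
  ]
}}

```text
time_s: 10.05
position: [0.4679, -0.0179, 0.2179]
tool_rot: [-3.138, -0.0, 1.62]
wrist_force: [0.4, 0.4, -0.4]
width: 0.0108
grip_force: 60.1
```

{"api": "move_arm", "payload": {
  "plan": [
    [0.3, -0.07, 0, 0, 0, -0.02, -1],
    [0.6, -0.15, 0, 0, 0, -0.035, -1],
    [0.879, -0.224, 0, 0, 0, -0.035, -1],
    [0.879, -0.224, 0, 0, 0, -0.035, -1],
    [0.879, -0.224, 0, 0, 0, -0.035, -1]
  ]
}}

```text
time_s: 10.68
position: [0.4284, 0.1105, 0.2173]
tool_rot: [-3.137, 0.001, 1.657]
wrist_force: [0.1, 0.2, -1.8]
width: 0.0106
grip_force: 60.1
```

```bash
python3 -c "
from go import *
seq((.4278,.1609,.14,1.6567))"
```

```text
10.675 [0.4284 0.1105 0.2173] [-3.1375e+00  8.0000e-04  1.6567e+00] F [ 0.1  0.2 -1.8] w 0.010551402436938754 60.053536891937256
[0.336 0.027 0.515] [-0.004  0.001  0.   ]
```

{"api": "move_arm", "payload": {
  "plan": [
    [0.15, 0.01, 0.2, 0, 0, 0, -1],
    [0.3, 0.02, 0.4, -0.004, 0, 0, -1],
    [0.336, 0.027, 0.515, -0.004, 0, 0, -1],
    [0.336, 0.027, 0.515, -0.004, 0, 0, -1],
    [0.336, 0.027, 0.515, -0.004, 0, 0, -1]
  ]
}}

```text
time_s: 11.3
position: [0.4296, 0.1606, 0.1423]
tool_rot: [3.138, 0.0, 1.655]
wrist_force: [0.8, -0.8, -1.6]
width: 0.0112
grip_force: 60.0
```

```bash
python3 -c "
from go import *
from fit import *
seq((.4278,.1609,.0793,1.6567))
o=grab('d');d=o['top']
im=np.hstack([cv2.resize(d['img'][205:345,170:280],(314,400)),cv2.resize(o['side']['img'][150:260,245:365],(436,400))])
cv2.imwrite('pics/d1.png',im)"
```

```text
11.3 [0.4296 0.1606 0.1423] [3.1379e+00 5.0000e-04 1.6552e+00] F [ 0.8 -0.8 -1.6] w 0.011160081180321631 59.95963454246521
[ 0.003 -0.013  0.42 ] [ 0.004  0.    -0.001]
```

View pics/d1.png

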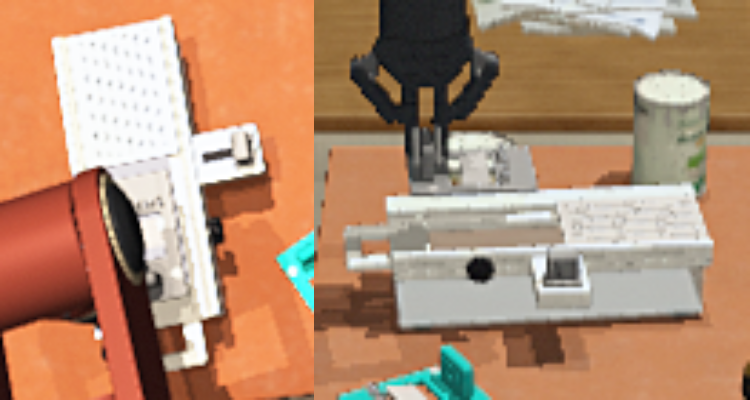

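The insert hangs level above the channel, teeth end forward. I'll check its lateral offset from depth before lowering.

```bash
python3 -c "
from go import *
from h import *
o=load('d'); x0,y0,yaw=.5255,.1685,.0857
for n in('top','side'):
    W=cloud(o[n]).reshape(-1,3);c,s=np.cos(yaw),np.sin(yaw);P=W-[x0,y0,0];x=c*P[:,0]+s*P[:,1]; y=-s*P[:,0]+c*P[:,1]; z=W[:,2]
    m=(z>.122)&(z<.145)&(abs(y)<.06)&(x>-.12)&(x<.03)
    print(n,m.sum(),np.median(z[m]))
    print([(int(a*1000),round(y[m&(abs(x-a)<.004)].min()*1000,1),round(y[m&(abs(x-a)<.004)].max()*1000,1)) for a in np.arange(-.09,.0,.01) if (m&(abs(x-a)<.004)).any()])
    print([(int(b*1000),round(x[m&(abs(y-b)<.003)].max()*1000,1)) for b in np.arange(-.035,.036,.01) if (m&(abs(y-b)<.003)).any()])
    g=m&(abs(y)<.045); A=np.c_[x[g],y[g],np.ones(g.sum())]; print(np.linalg.lstsq(A,z[g],rcond=None)[0]) if g.sum()>20 else 0
"
```

```text
top 545 0.1349566794399212
[(-90, np.float64(-38.4), np.float64(-16.1)), (-80, np.float64(-38.9), np.float64(-7.8)), (-70, np.float64(-39.5), np.float64(-17.0)), (-60, np.float64(-39.2), np.float64(-10.2)), (-50, np.float64(-39.8), np.float64(-10.5)), (-40, np.float64(-39.1), np.float64(-9.2)), (-30, np.float64(-38.5), np.float64(-6.0)), (-20, np.float64(-39.6), np.float64(-2.7)), (-10, np.float64(-39.4), np.float64(5.0))]
[(-35, np.float64(-4.1)), (-25, np.float64(-5.2)), (-15, np.float64(-3.5)), (-4, np.float64(-3.3)), (5, np.float64(-4.1))]
[0.00323124 0.00637508 0.13532372]
side 364 0.1341369044187597
[(-90, np.float64(-45.5), np.float64(-1.9)), (-80, np.float64(-44.1), np.float64(19.3)), (-70, np.float64(-41.8), np.float64(45.1)), (-60, np.float64(-45.5), np.float64(35.7)), (-50, np.float64(-41.7), np.float64(32.1)), (-40, np.float64(-41.4), np.float64(35.2)), (-30, np.float64(-38.4), np.float64(30.1)), (-20, np.float64(-43.3), np.float64(41.8)), (-10, np.float64(-44.5), np.float64(37.4))]
[(-35, np.float64(-4.9)), (-25, np.float64(-19.3)), (-15, np.float64(-6.2)), (-4, np.float64(-4.9)), (5, np.float64(-3.6)), (15, np.float64(-6.2)), (25, np.float64(-8.1)), (35, np.float64(-4.0))]
[0.00763336 0.00667075 0.13488071]
```

Right edge at -39.3 mm, parallel and level, nose at -4 mm: well centred. Lower it.

{"api": "move_arm", "payload": {
  "plan": [
    [0, 0, 0.15, 0.002, 0, 0, -1],
    [0, 0, 0.28, 0.004, 0, 0, -1],
    [0, 0, 0.36, 0.004, 0, 0, -1],
    [0, 0, 0.4, 0.004, 0, 0, -1],
    [0, 0, 0.42, 0.004, 0, 0, -1],
    [0, 0, 0.42, 0.004, 0, 0, -1],
    [0, 0, 0.42, 0.004, 0, 0, -1]
  ]
}}

```text
time_s: 12.28
position: [0.4296, 0.1614, 0.0792]
tool_rot: [3.142, 0.0, 1.656]
wrist_force: [0.1, 0.0, 1.4]
width: 0.0109
grip_force: 60.5
```

```bash
cat > sl.py <<'E'
from go import *
def sl():
    s=manip.read_state(); yaw=.0857; c,q=np.cos(yaw),np.sin(yaw); P=s['position']-np.array([.5255,.1685,0]); F=s['wrist_force']
    print(s['time_s'],'slicer TCP mm',np.round(1000*np.array([c*P[0]+q*P[1],-q*P[0]+c*P[1],P[2]]),1),'F',np.round([c*F[0]+q*F[1],-q*F[0]+c*F[1],F[2]],1),np.round(s['tool_rot'],4),s['grip_force'])
E
python3 -c "
from sl import *
for i in range(4): manip.get_image('side'); sl()"
```

```text
12.325 slicer TCP mm [-96.1   1.2  79.2] F [ 0.8 -0.2  2.1] [3.1415e+00 2.0000e-04 1.6564e+00] 60.57660698890686
12.375 slicer TCP mm [-96.1   1.2  79.2] F [-0.   0.4  2.6] [3.1415e+00 2.0000e-04 1.6565e+00] 60.61806678771973
12.425 slicer TCP mm [-96.1   1.2  79.3] F [ 0.  -0.   4.9] [3.1415e+00 2.0000e-04 1.6565e+00] 60.63875198364258
12.475 slicer TCP mm [-96.1   1.2  79.3] F [0.1 0.2 4.4] [3.1416e+00 2.0000e-04 1.6564e+00] 60.65517783164978
```

{"api": "move_arm", "payload": {
  "plan": [
    [0, 0.03, 0, 0, 0, 0, -1],
    [0, 0.07, 0, 0, 0, 0, -1],
    [0, 0.11, 0, 0, 0, 0, -1],
    [0, 0.15, 0, 0, 0, 0, -1],
    [0, 0.18, 0, 0, 0, 0, -1],
    [0, 0.19, 0, 0, 0, 0, -1],
    [0, 0.19, 0, 0, 0, 0, -1]
  ]
}}

```text
time_s: 13.35
position: [0.4578, 0.1639, 0.0793]
tool_rot: [-3.14, 0.0, 1.656]
wrist_force: [-1.3, 0.2, 5.5]
width: 0.0108
grip_force: 61.1
```

```bash
python3 -c "
from sl import *
for i in range(3): manip.get_image('side'); sl()"
```

```text
13.4 slicer TCP mm [-67.8   1.2  79.3] F [-1.  -0.2  5.6] [-3.1406e+00  1.0000e-04  1.6565e+00] 61.11004829406738
13.45 slicer TCP mm [-67.8   1.2  79.3] F [-0.4  0.5  5.4] [-3.1407e+00  2.0000e-04  1.6565e+00] 61.09996676445007
13.5 slicer TCP mm [-67.9   1.2  79.2] F [-1.2  0.3  5.9] [-3.1407e+00  1.0000e-04  1.6565e+00] 61.094462871551514
```

{"api": "move_arm", "payload": {
  "plan": [
    [0, 0.015, 0, 0, 0, 0, -1],
    [0, 0.03, 0, 0, 0, 0, -1],
    [0, 0.045, 0, 0, 0, 0, -1],
    [0, 0.045, 0, 0, 0, 0, -1],
    [0, 0.045, 0, 0, 0, 0, -1]
  ]
}}

```text
time_s: 14.12
position: [0.4637, 0.1644, 0.0793]
tool_rot: [-3.138, 0.0, 1.657]
wrist_force: [-5.0, -1.2, 8.7]
width: 0.0106
grip_force: 61.5
```

```bash
python3 -c "
from sl import *
for i in range(4): manip.get_image('side'); sl()"
```

```text
14.175 slicer TCP mm [-61.9   1.2  79.2] F [-4.9 -1.2  9.1] [-3.1384e+00  3.0000e-04  1.6567e+00] 61.53340995311737
14.225 slicer TCP mm [-61.9   1.2  79.3] F [-4.4 -0.3  8.4] [-3.1385e+00  3.0000e-04  1.6567e+00] 61.53110146522522
14.275 slicer TCP mm [-62.    1.2  79.2] F [-5.5  0.4  7.6] [-3.1384e+00  3.0000e-04  1.6567e+00] 61.528735756874084
14.325 slicer TCP mm [-61.9   1.2  79.2] F [-4.  -0.6  8.7] [-3.1384e+00  3.0000e-04  1.6566e+00] 61.5291827917099
```

{"api": "move_arm", "payload": {
  "plan": [
    [0, 0.01, 0, 0, 0, 0, -1],
    [0, 0.018, 0, 0, 0, 0, -1],
    [0, 0.023, 0, 0, 0, 0, -1],
    [0, 0.023, 0, 0, 0, 0, -1],
    [0, 0.023, 0, 0, 0, 0, -1],
    [0, 0.023, 0, 0, 0, 0, -1]
  ]
}}

```text
time_s: 15.08
position: [0.4657, 0.1646, 0.0793]
tool_rot: [-3.134, 0.001, 1.657]
wrist_force: [-12.0, -2.0, 14.2]
width: 0.0107
grip_force: 62.3
```

```bash
python3 -c "
from sl import *
from h import *
for i in range(8): manip.get_image('side'); sl()
o=grab('e');d=o['top']
yaw=.0857;c,s=np.cos(yaw),np.sin(yaw)
W=cloud(d).reshape(-1,3);P=W-[.5255,.1685,0];x=c*P[:,0]+s*P[:,1]; y=-s*P[:,0]+c*P[:,1]; z=W[:,2]
g=(abs(x-.012)<.03)&(abs(y+.1)<.03)&(z>.098)&(z<.115); print('lockgrip',g.sum(),y[g].mean() if g.any() else 0)
im=np.hstack([cv2.resize(d['img'][205:345,170:280],(314,400)),cv2.resize(o['side']['img'][150:260,245:365],(436,400))])
cv2.imwrite('pics/e1.png',im)"
```

```text
15.125 slicer TCP mm [-60.    1.3  79.2] F [-11.2  -0.1  13.6] [-3.1342e+00  5.0000e-04  1.6568e+00] 62.30523347854614
15.175 slicer TCP mm [-60.    1.3  79.2] F [-11.6   0.3  13.4] [-3.1342e+00  5.0000e-04  1.6568e+00] 62.30387985706329
15.225 slicer TCP mm [-60.    1.3  79.2] F [-12.1  -0.1  13.7] [-3.1342e+00  5.0000e-04  1.6567e+00] 62.3037314414978
15.275 slicer TCP mm [-60.    1.3  79.2] F [-12.   -1.1  14.1] [-3.1342e+00  5.0000e-04  1.6567e+00] 62.303466796875
15.325 slicer TCP mm [-60.    1.2  79.2] F [-11.7  -1.1  13.6] [-3.1343e+00  5.0000e-04  1.6567e+00] 62.30429828166962
15.375 slicer TCP mm [-60.    1.3  79.2] F [-12.2  -0.2  14.2] [-3.1343e+00  5.0000e-04  1.6567e+00] 62.303810119628906
15.425 slicer TCP mm [-60.    1.3  79.2] F [-11.1  -0.9  14.2] [-3.1342e+00  5.0000e-04  1.6568e+00] 62.303810119628906
15.475 slicer TCP mm [-60.    1.3  79.2] F [-11.5  -0.2  13.9] [-3.1343e+00  5.0000e-04  1.6567e+00] 62.30372607707977
lockgrip 67 -0.10154280564512218
```

View pics/e1.png

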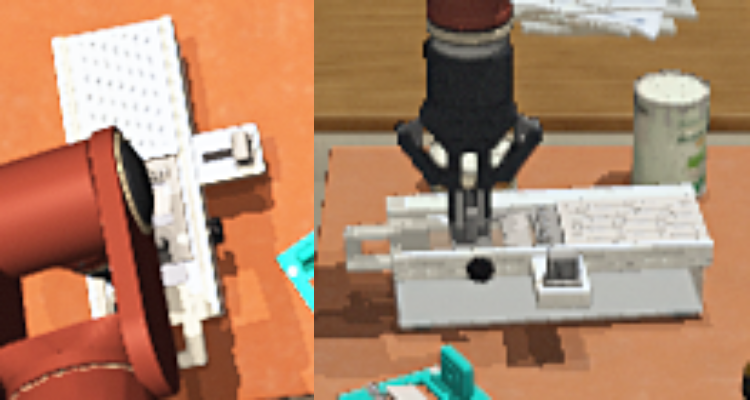

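{"api": "move_arm", "payload": {
  "plan": [
    [0, 0, -0.003, 0, 0, 0, -1],
    [0, 0, -0.006, 0, 0, 0, -1],
    [0, 0, -0.006, 0, 0, 0, -1],
    [0, 0, -0.006, 0, 0, 0, -1]
  ]
}}

```text
time_s: 16.08
position: [0.4656, 0.1646, 0.0793]
tool_rot: [-3.135, 0.0, 1.657]
wrist_force: [-8.5, -0.7, 9.1]
width: 0.0109
grip_force: 61.5
```

```bash
python3 -c "
from sl import *
for i in range(6): manip.get_image('side'); sl()"
```

```text
16.125 slicer TCP mm [-60.    1.2  79.3] F [-8.8 -0.7  9.6] [-3.1348e+00  4.0000e-04  1.6566e+00] 61.50628924369812
16.175 slicer TCP mm [-60.    1.3  79.3] F [-8.7 -0.4  8.1] [-3.1348e+00  4.0000e-04  1.6567e+00] 61.505886912345886
16.225 slicer TCP mm [-60.    1.3  79.2] F [-8.4 -0.6  8.7] [-3.1347e+00  4.0000e-04  1.6567e+00] 61.505382657051086
16.275 slicer TCP mm [-60.    1.2  79.2] F [-7.8  0.3  8.7] [-3.1347e+00  4.0000e-04  1.6567e+00] 61.505974531173706
16.325 slicer TCP mm [-60.    1.3  79.2] F [-7.6  0.1  8.9] [-3.1347e+00  4.0000e-04  1.6567e+00] 61.50633752346039
16.375 slicer TCP mm [-60.    1.3  79.3] F [-8.1 -0.1  8.1] [-3.1348e+00  4.0000e-04  1.6566e+00] 61.50613725185394
```

{"api": "move_arm", "payload": {
  "plan": [
    [0, 0.004, -0.002, 0, 0, 0, -1],
    [0, 0.008, -0.004, 0, 0, 0, -1],
    [0, 0.008, -0.004, 0, 0, 0, -1],
    [0, 0.008, -0.004, 0, 0, 0, -1],
    [0, 0.008, -0.004, 0, 0, 0, -1]
  ]
}}

```text
time_s: 17.0
position: [0.466, 0.1646, 0.0793]
tool_rot: [-3.133, 0.0, 1.657]
wrist_force: [-10.8, -1.9, 8.5]
width: 0.0107
grip_force: 61.5
```

```bash
python3 -c "
from sl import *
for i in range(8): manip.get_image('side'); sl()"
```

```text
17.05 slicer TCP mm [-59.6   1.2  79.3] F [-10.7   0.4   8. ] [-3.1327e+00  5.0000e-04  1.6568e+00] 61.485739946365356
17.1 slicer TCP mm [-59.7   1.2  79.3] F [-9.7 -0.2  7.9] [-3.1327e+00  5.0000e-04  1.6567e+00] 61.485310792922974
17.15 slicer TCP mm [-59.7   1.2  79.3] F [-10.5  -0.    8.4] [-3.1327e+00  5.0000e-04  1.6568e+00] 61.485575437545776
17.2 slicer TCP mm [-59.7   1.2  79.3] F [-10.2  -0.1   7.5] [-3.1326e+00  5.0000e-04  1.6567e+00] 61.48577034473419
17.25 slicer TCP mm [-59.7   1.2  79.3] F [-10.1  -0.3   8.6] [-3.1326e+00  5.0000e-04  1.6568e+00] 61.48621916770935
17.3 slicer TCP mm [-59.6   1.2  79.3] F [-10.7  -0.2   7.5] [-3.1327e+00  5.0000e-04  1.6568e+00] 61.48633897304535
17.35 slicer TCP mm [-59.6   1.2  79.3] F [-10.3  -0.    8.2] [-3.1327e+00  5.0000e-04  1.6567e+00] 61.48585081100464
17.4 slicer TCP mm [-59.6   1.2  79.3] F [-10.1  -0.3   8.9] [-3.1327e+00  5.0000e-04  1.6567e+00] 61.48628890514374
```

The push is steady at 10.3 N, about 9 N on the stop after friction. The insert is flat and level, and the lock is out at its stop. Handing in.

```bash
python3 -c "
from plant import manip
print(manip.hand_in())"
```

```text
the job is handed in; nothing more can be done
None
```

I handed the job in with the lock slide drawn back to its end stop and the julienne insert flat in the channel under the lip, held by the gripper and pressed against the sprung stop. The push measured about 10 N at the wrist, which I estimate is about 9 N on the stop after friction; the hand-in call gave no verdict.

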